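Tip the sorting tray out into a storage bin

ROBOT

A 7-joint arm with a two-finger parallel gripper is mounted at the origin on the work surface. World frame = base frame: x ahead of the robot, y to its left, z up, the work surface at z = 0. Lengths are in m, angles in rad, forces in N, time in s.
With the tool pointing down it reaches from about 0.35 to 0.9 m from the base axis. Payload 8.1 kg.
Tool frame: the origin (TCP) lies at the centre of the arm's flange, where the gripper is bolted on; the fingertips stand bot.finger_overhang ahead of it and the grasp point (between the pads) lies 159 mm ahead of it (bot.finger_overhang is the distance from the TCP to the fingertips, in m); z points along the fingers, y is the line along which they close (so a half turn about z gives the same grasp; the last joint's range is limited). The gripper opens to 92 mm and grips with 3 to 60 N. Pads are 19 mm wide; open, the fingers measure 130 mm over their backs; the gripper's body (75 mm by 190 mm) begins 47 mm behind the grasp point.
Start: joints at [1.199, 0.434, 0.025, 1.573, -0.012, 1.134, -0.075], TCP at [0.166, -0.603, 0.405] pointing down, gripper open.
Joint ranges: [-2.62, 2.62], [-0.44, 2.09], [-1.27, 1.32], [0.08, 2.57], [-1.32, 4.46], [0.12, 2], [-2.74, 2.74]. Speed limits (rad/s): [2.22, 2.22, 3.01, 3.01, 3.14, 3.14, 3.14].

INTERFACE

Orientations are given as a 3x3 rotation matrix whose columns are the frame's x, y, z axes.
In Python, from rig import readout, get_image, bot gives the robot as it stands.
- The arm moves only by the tool jog_arm, never from a script. Its argument "motion" is a list of rows, each an object of numbers: "dx", "dy", "dz": the shift along the tool's x, y, z each as a share of 0.25 m, from -1 to 1; "yaw": the turn about the tool's z as a share of 180 degrees, from -1 to 1. In form: [{"dx": .., "dy": .., "dz": .., "yaw": ..}, ...]. A call has 1 to 8 rows; each row shifts and turns the commanded pose from where the row before left it, along the tool's axes as they then stand; what a row does not reach is not made up. A row lasts 1/12 s, in which the tool goes at most 41.7 mm and 7.16 degrees, less where a joint would pass 70% of its speed; a pose out of reach is approached as far as the arm can. A call with a number of a shift or a turn outside -1 to 1 is refused whole. A call with a gripper value outside its range is refused whole. "claw" is the opening, from -1 (shut) to 1 (fully open), set as the call begins (left out, the last holds). The fingers move at their own pace and stop on an object; "force" is the grip in N (left out, the last holds). Time passes only in rows, so rows that do not move let the fingers close. It gives the time, the measured TCP pose, the force, the opening and the grip force at its end, in the units of the state.
- readout.sense(): the state, without advancing time (a new reading comes with each control period).
- get_image(name): name is "scene" or "side" or "wrist"; returns a dict with "img" (480x640x3 uint8, red, green, blue), "depth" (480x640 float32, m along the optical axis (not along the pixel's ray), 0 where there is no reading), "K" (3x3 intrinsics, pixels), "k1" (the pictures are not rectified: a ray, as slopes to the right and down, at radius r is drawn at 1 + k1 r^2 times it, then the intrinsics apply), "extrinsics" (4x4, takes a point from camera to world coordinates). Camera axes: x right, y down, z forward; pixel columns grow to the right and rows downward; lengths in m; the calibration is good to about 2 mm. A picture is of the moment at which its call begins.
- bot.sign_off(): hands the job in; it is judged then, once.
The state is a dict: "t": time; "joint_pos": joint angles; "qvel": joint speeds; "joint_torque": joint torques, N m; "position": TCP position; "eef_rot": TCP orientation; "force": force on the tool from outside, world axes, zero at the start; "torque": the same for the moment, N m; "grip_width": finger opening in m; "grasp_force": force on a finger pad.
Only numpy, scipy, OpenCV 4.12 (cv2) and the standard library are available. Lean on these libraries where they do the work, as an engineer would, in place of code of your own. Each camera call takes 0.05 s, during which the arm holds its last target. There are 200 camera calls.

TASK

Slide the empty black bin across the bench until it stands squarely against the front of the tip-tray stand, centred under the tray's open lip. Then push the tray's hand lever over to tip the tray so that all three fittings slide off into the bin, and let the tray down gently, without dropping it, until it lies level again. Leave the bin where it is, do not touch the fittings with the gripper, and do not disturb the other things on the bench.

Things in the scene. Friction and masses are not known exactly. Their poses are not given: they have to be found in the camera images.
- stand: Fixed tip-tray stand: plywood base 190 (x) by 160 (y) by 18 mm, two dark steel cheek plates up to 163 mm high at x = +-84 mm that carry the tray's hinge. Origin on the bench; z up; the tray tips towards the stand's +y. Its vertical front face, against which the bin is to stand, is at y = +50 mm; its back at y = -110 mm.
- hinge (a point): Point on the tray's hinge axis, midway between the cheeks: at (0, 30, 150) mm in the stand's frame. The axis runs along the stand's x. Axes parallel to the stand's.
- tray (a joint): Angle of the tray about the hinge, rad: 0 = level, resting down; grows as the lever is pushed towards the stand's +y and the tray's back rises; stop at 0.95 (54 degrees). It falls back to 0 by its own weight if let go. Aluminium tray 150 mm wide, 210 mm long, floor 6 mm thick centred on the hinge's height, walls 25 mm high at the sides and back, open at the lip.
- lip (a point): Middle of the tray's open lip, on the floor's upper face, 70 mm ahead of the hinge; moves with the tray. Level, the tray reaches from y = -110 mm (back) to y = +100 mm (lip) in the stand's frame; tipped to the stop, the lip is about 90 mm above the bench.
- lever_grip (a point): Point on the black round grip (22 mm thick, outer 65 mm of the lever) of the steel hand lever, 110 mm from the hinge axis. The lever, fixed to the tray, is 140 mm long and stands 107 mm to the stand's -x side of its middle. Tray level: it leans 0.475 rad back (to the stand's -y) from upright; at the stop 0.475 rad forward. Pushing takes some 5 N.
- dock (a point): Fixed point on the bench at (0, 145, 0) mm in the stand's frame: where the bin's origin lies when the bin stands flush and centred against the stand. Axes parallel to the stand's.
- bin: Loose open black plastic bin, 180 (x) by 190 (y) by 75 mm high, walls 5 mm, 0.35 kg. Origin: centre of its underside; z up. On its +y wall (the side away from the stand) an upright grip tongue 70 mm wide (x) and 10 mm thick, centred at y = +90 mm, stands up to 110 mm above the bench, 35 mm above the rim.
- block_mid (a point): Middle of the grey plastic terminal block, 40 by 70 by 32 mm, 0.1 kg, lying on the tray.
- saddle_mid (a point): Middle of the bright steel pipe saddle, 30 by 75 by 28 mm, 0.12 kg, lying on the tray.
- angle_mid (a point): Middle of the dark steel angle bracket, 60 by 45 by 42 mm, 0.09 kg, lying on the tray.
- carton: Bystander: cardboard carton 100 by 120 by 70 mm. Origin: centre of its underside.
- can: Bystander: upright can, 60 mm across, 130 mm high. Origin: centre of its underside.
- screwdriver: Bystander: screwdriver lying on the bench along its own x, 190 mm long.
- block: The terminal block itself; origin at the centre of its underside.
- saddle: The pipe saddle itself; origin at the centre of its underside.
- angle: The angle bracket itself; origin at the centre of its underside.

How it is judged:
On the way, in this order (a step that is already met when the one before it is completed fails the run):
1. the bin stands squarely against the stand under the lip, with the tray still down (x of bin in the frame of dock between -0.035 and 0.035 m and y of bin in the frame of dock between -0.03 and 0.03 m and angle between the y axis of bin and the y axis of stand, either way round below 0.2 rad and angle between bin's own z axis and vertical below 0.1 rad and value of joint tray below 0.1 rad), for 0.2 s.
2. all three fittings have slid into the bin (x of block_mid in the frame of bin between -0.09 and 0.09 m and y of block_mid in the frame of bin between -0.095 and 0.095 m and z of each of block_mid, saddle_mid, angle_mid in the frame of bin below 0.078 m and x of saddle_mid in the frame of bin between -0.09 and 0.09 m and y of saddle_mid in the frame of bin between -0.095 and 0.095 m and x of angle_mid in the frame of bin between -0.09 and 0.09 m and y of angle_mid in the frame of bin between -0.095 and 0.095 m), for 0.2 s.
At the end, for the whole second after the job is handed in: All three fittings lie inside the bin (their middles within its walls and below 78 mm above its underside); the bin stands flat and still against the stand, within 35 mm sideways and 30 mm of flush at the dock point and within 0.2 rad of square; the tray is down again (below 0.05 rad) (all of step 2 and x of bin in the frame of dock between -0.035 and 0.035 m and y of bin in the frame of dock between -0.03 and 0.03 m and angle between the y axis of bin and the y axis of stand, either way round below 0.2 rad and angle between bin's own z axis and vertical below 0.1 rad and value of joint tray below 0.05 rad and linear speed of bin below 0.02 m/s); the robot touches nothing.
It fails at once if a fitting is touched by the robot (over 0.5 N) (contact force between any of the fingers, the arm and block above 0.5 N or contact force between any of the fingers, the arm and saddle above 0.5 N or contact force between any of the fingers, the arm and angle above 0.5 N).
It fails at once if the tray is dropped (falls back faster than 2.5 rad/s) (velocity of joint tray below -2.5 rad/s).
It fails at once if a bystander is moved by more than 30 mm (distance of any of carton, can, screwdriver from where it was at the start of the episode above 0.03 m).
It also fails if it takes over 61 s, if anything falls off the work surface, if the arm or the gripper's body presses on something with over 40 N, if the wrist force passes 120 N, or if a joint passes its speed limit or range.

## Working session

There is one attempt and no reset: what is moved stays moved. The work goes in short steps, Python scripts to look and compute and a tool call to move; the robot and the scene stay as the last step left them, time stands still between calls to the robot, and variables do not carry over. Pictures are saved under pics/ and viewed, at most 10 in all, crops included, and the job is handed in when it is done.

Besides the shell and the picture viewer there is one more tool, called after "Request:" by a JSON object that holds its "op" and its "data", one argument or row to a line. jog_arm: Moves the arm, as the interface text tells. Shift numbers are shares of 0.25 m and turn numbers shares of 180 degrees, none past 1 either way. Its arguments: {"type":"object","properties":{"motion":{"type":"array","items":{"type":"object","properties":{"dx":{"type":"number"},"dy":{"type":"number"},"dz":{"type":"number"},"yaw":{"type":"number"}}}},"claw":{"type":"number"},"force":{"type":"number"}},"required":["motion"]}

```bash
mkdir -p pics; ls
cat > h.py <<'E'
import numpy as np, cv2
from rig import readout, get_image, bot
def save(n,f):
    d=get_image(n); cv2.imwrite('pics/'+f,d['img'][:,:,::-1]); np.savez('pics/'+f[:-4]+'.npz',**d); return d
def pts(d):
    K=d['K'];v,u=np.mgrid[:480,:640]
    x=(u-K[0,2])/K[0,0];y=(v-K[1,2])/K[1,1]
    a,b=x.copy(),y.copy()
    for _ in range(8):
        s=1+d['k1']*(a*a+b*b);a,b=x/s,y/s
    z=d['depth'];P=np.stack([a*z,b*z,z],-1);E=d['extrinsics']
    return P@E[:3,:3].T+E[:3,3]
E
python3 - <<'E'
from h import *
s=readout.sense();print(s['t'],s['position'],s['eef_rot'],s['grip_width'],bot.finger_overhang)
for n in('scene','side'):
    d=save(n,n+'0.png');print(n,d['extrinsics'].round(3).tolist(),d['k1'])
E
```

```text
pics
0.0 [ 0.1659077  -0.60233673  0.40395588] [[ 9.64100720e-01  2.65536274e-01 -5.37493113e-04]
 [ 2.65536786e-01 -9.64099623e-01  1.46044134e-03]
 [-1.30396757e-04 -1.55073674e-03 -9.99998789e-01]] 0.0919961876609179 0.178
scene [[0.854, 0.376, -0.359, 0.926], [0.519, -0.642, 0.564, -0.678], [-0.018, -0.668, -0.744, 1.032], [0.0, 0.0, 0.0, 1.0]] -0.01586788475166186
side [[-0.955, -0.202, 0.218, 0.274], [-0.297, 0.617, -0.729, 0.891], [0.013, -0.761, -0.649, 0.945], [0.0, 0.0, 0.0, 1.0]] -0.026658256274712702
```

View pics/scene0.png

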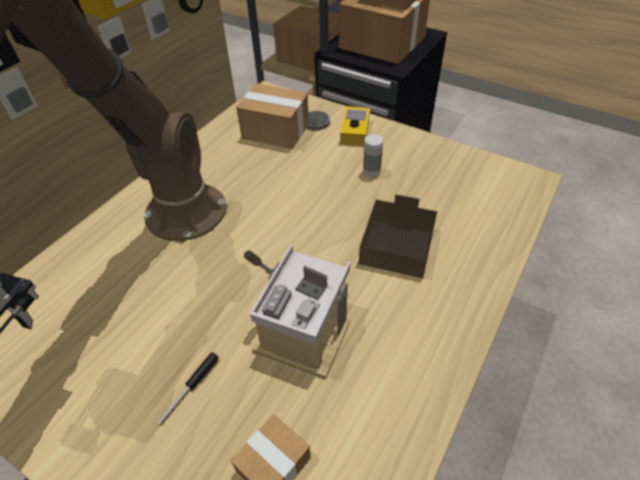

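View pics/side0.png

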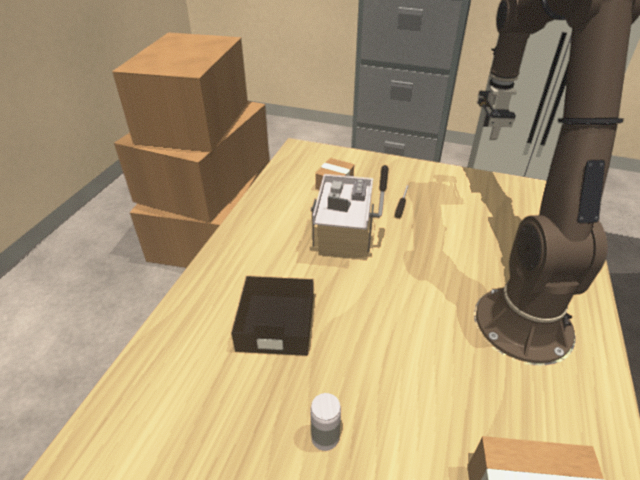

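The scene view shows the stand at about (300,310), the bin with its tongue at (400,235), the lever grip at (258,262), the screwdriver at (190,388), the carton at (272,455) and the can at (373,157). The side view agrees: bin (275,315), stand (343,215), lever (383,185), can (325,420). Next I'll measure them using depth.

```bash
cat > m.py <<'E'
from h import *
A=[]
for n in('scene','side'):
    d=dict(np.load(f'pics/{n}0.npz'));P=pts(d);I=d['img'].astype(int)
    boxes={'scene':dict(bin=(345,190,450,285),tray=(245,240,360,340),lever=(240,245,275,275),can=(355,130,390,185),carton=(225,410,320,480),sd=(150,345,225,430)),
      'side':dict(bin=(225,265,325,365),tray=(305,170,372,215),lever=(373,160,392,216),can=(300,390,350,450),carton=(310,155,360,190),sd=(393,180,412,220))}[n]
    for k,(a,b,c,e) in boxes.items():
        p=P[b:e,a:c].reshape(-1,3);i=I[b:e,a:c].reshape(-1,3)
        dark=i.max(1)<70
        def rect(q,l):
            if len(q)>4:
                r=cv2.minAreaRect((q[:,:2]*1000).astype(np.float32));print(n,k,l,len(q),np.round(r[0]),np.round(r[1]),round(r[2],1),'z',np.percentile(q[:,2],[2,50,98]).round(3))
        z=p[:,2]
        if k=='bin': rect(p[dark&(z>.065)&(z<.082)],'rim');rect(p[(z>.098)&(z<.12)],'tongue')
        if k=='tray':
            rect(p[(z>.165)&(z<.185)],'walls+');rect(p[(z>.147)&(z<.158)],'floor')
        if k=='lever':
            q=p[dark&(z>.18)&(z<.30)];rect(q,'grip');print(q.mean(0).round(3))
        if k=='can': rect(p[(z>.12)&(z<.14)],'top')
        if k=='carton': rect(p[(z>.06)&(z<.08)],'top')
        if k=='sd': rect(p[dark&(z>.008)&(z<.05)],'handle')
E
python3 m.py
```

```text
scene bin rim 492 [617. 195.] [173. 194.] 14.4 z [0.065 0.072 0.081]
scene bin tongue 141 [594. 285.] [70. 18.] 14.8 z [0.098 0.107 0.115]
scene tray walls+ 1843 [ 531. -167.] [193. 214.] 7.5 z [0.165 0.176 0.184]
scene tray floor 2709 [ 534. -166.] [199. 214.] 9.0 z [0.149 0.153 0.157]
scene lever grip 98 [ 445. -196.] [40. 13.] 86.6 z [0.216 0.256 0.274]
[ 0.446 -0.201  0.251]
scene can top 190 [404. 447.] [57. 58.] 82.5 z [0.121 0.128 0.132]
scene carton top 3057 [ 658. -467.] [121. 102.] 81.0 z [0.065 0.069 0.073]
scene sd handle 385 [ 404. -387.] [90. 21.] 89.2 z [0.011 0.022 0.028]
side bin rim 585 [617. 198.] [177. 190.] 14.1 z [0.065 0.072 0.08 ]
side bin tongue 192 [597. 284.] [68. 13.] 14.3 z [0.098 0.108 0.113]
side tray walls+ 755 [ 545. -171.] [151. 208.] 9.3 z [0.166 0.175 0.184]
side tray floor 946 [ 556. -185.] [173. 170.] 11.8 z [0.148 0.152 0.157]
side lever grip 99 [ 438. -187.] [13. 35.] 10.3 z [0.218 0.246 0.272]
[ 0.438 -0.186  0.245]
side can top 658 [406. 449.] [54. 56.] 20.3 z [0.121 0.128 0.131]
side carton top 470 [ 659. -467.] [126. 103.] 83.2 z [0.062 0.069 0.073]
side sd handle 48 [ 399. -381.] [92. 15.] 89.1 z [0.009 0.021 0.027]
```

Request:
{"op": "jog_arm", "data": {
  "motion": [
    {"dx":0.085,"dy":-0.1,"dz":-0.08},
    {"dx":0.085,"dy":-0.1,"dz":-0.08},
    {"dx":0.085,"dy":-0.1,"dz":-0.08},
    {"dx":0.085,"dy":-0.1,"dz":-0.08},
    {"dx":0.085,"dy":-0.1,"dz":-0.08},
    {"dx":0.085,"dy":-0.1,"dz":-0.08},
    {"dx":0.1,"dy":-0.12},
    {"dx":0.1,"dy":-0.12}
  ],
  "claw": 1
}}

```text
validation failed for argument at $.mo...
```

```bash
cat > m2.py <<'E'
from h import *
Q=[]
for n,(a,b,c,e) in dict(scene=(245,240,360,340),side=(305,170,374,215)).items():
    d=dict(np.load(f'pics/{n}0.npz'));P=pts(d)[b:e,a:c].reshape(-1,3);i=d['img'][b:e,a:c].reshape(-1,3).astype(int)
    q=P[(P[:,2]>.146)&(P[:,2]<.185)&(i.min(1)>110)&(i.max(1)-i.min(1)<25)];Q.append(q)
    for t in (7,8,9,10,11):
        c,s=np.cos(np.radians(t)),np.sin(np.radians(t));X=q[:,:2]@np.array([[c,-s],[s,c]])
        l,h=np.percentile(X,[1,99],axis=0);m=(l+h)/2
        print(n,t,(h-l).round(3),'ctr',(np.array([[c,-s],[s,c]])@m).round(3))
q=np.vstack(Q);print(cv2.minAreaRect((q[:,:2]*1000).astype(np.float32)))
E
python3 m2.py
```

```text
scene 7 [0.153 0.208] ctr [ 0.542 -0.166]
scene 8 [0.15  0.208] ctr [ 0.542 -0.166]
scene 9 [0.148 0.208] ctr [ 0.542 -0.166]
scene 10 [0.149 0.208] ctr [ 0.542 -0.166]
scene 11 [0.151 0.208] ctr [ 0.542 -0.166]
side 7 [0.149 0.174] ctr [ 0.546 -0.183]
side 8 [0.147 0.174] ctr [ 0.546 -0.182]
side 9 [0.146 0.174] ctr [ 0.546 -0.182]
side 10 [0.148 0.176] ctr [ 0.547 -0.181]
side 11 [0.149 0.176] ctr [ 0.548 -0.181]
((541.552490234375, -166.66737365722656), (169.23667907714844, 216.0017547607422), 9.501999855041504)
```

The tray centre is about (0.543, -0.168) with yaw 9.3°, which puts the dock near (0.519, -0.020). The move was refused as invalid, so I'll fill in every field.

Request:
{"op": "jog_arm", "data": {
  "motion": [
    {"dx":0.085,"dy":-0.1,"dz":-0.08,"yaw":0},
    {"dx":0.085,"dy":-0.1,"dz":-0.08,"yaw":0},
    {"dx":0.085,"dy":-0.1,"dz":-0.08,"yaw":0},
    {"dx":0.085,"dy":-0.1,"dz":-0.08,"yaw":0},
    {"dx":0.085,"dy":-0.1,"dz":-0.08,"yaw":0},
    {"dx":0.085,"dy":-0.1,"dz":-0.08,"yaw":0},
    {"dx":0.1,"dy":-0.12,"dz":0,"yaw":0},
    {"dx":0.1,"dy":-0.12,"dz":0,"yaw":0}
  ],
  "claw": 1
}}

```text
t: 0.77
position: [0.2817, -0.3515, 0.5257]
eef_rot: [[0.964, 0.265, 0.001], [0.265, -0.964, -0.002], [0.001, 0.002, -1.0]]
force: [0.9, 0.2, 0.9]
grip_width: 0.0917
grasp_force: 0.0
```

Request:
{"op": "jog_arm", "data": {
  "motion": [
    {"dx":0.105,"dy":-0.118,"dz":0,"yaw":0},
    {"dx":0.105,"dy":-0.118,"dz":0,"yaw":0},
    {"dx":0.105,"dy":-0.118,"dz":0,"yaw":0},
    {"dx":0.105,"dy":-0.118,"dz":0,"yaw":0},
    {"dx":0.105,"dy":-0.118,"dz":0,"yaw":0},
    {"dx":0.105,"dy":-0.118,"dz":0,"yaw":0},
    {"dx":0.105,"dy":-0.118,"dz":0,"yaw":0},
    {"dx":0.105,"dy":-0.118,"dz":0,"yaw":0}
  ]
}}

```text
t: 1.43
position: [0.4213, -0.0678, 0.5248]
eef_rot: [[0.964, 0.265, 0.0], [0.265, -0.964, -0.0], [0.0, 0.0, -1.0]]
force: [0.5, -1.6, 0.1]
grip_width: 0.092
grasp_force: 0.0
```

Request:
{"op": "jog_arm", "data": {
  "motion": [
    {"dx":0.105,"dy":-0.118,"dz":0,"yaw":0},
    {"dx":0.105,"dy":-0.118,"dz":0,"yaw":0},
    {"dx":0.105,"dy":-0.118,"dz":0,"yaw":0},
    {"dx":0.105,"dy":-0.118,"dz":0,"yaw":0},
    {"dx":0.105,"dy":-0.118,"dz":0,"yaw":0},
    {"dx":0.105,"dy":-0.118,"dz":0,"yaw":0},
    {"dx":0.1,"dy":-0.11,"dz":0.03,"yaw":0},
    {"dx":0.09,"dy":-0.1,"dz":0.06,"yaw":0}
  ]
}}

```text
t: 2.1
position: [0.5587, 0.2085, 0.5029]
eef_rot: [[0.964, 0.266, 0.002], [0.266, -0.964, 0.001], [0.002, -0.001, -1.0]]
force: [-0.3, -0.1, 0.4]
grip_width: 0.0919
grasp_force: 0.0
```

Request:
{"op": "jog_arm", "data": {
  "motion": [
    {"dx":0.056,"dy":-0.064,"dz":0.05,"yaw":0.007},
    {"dx":0.056,"dy":-0.064,"dz":0.05,"yaw":0},
    {"dx":0.056,"dy":-0.064,"dz":0.05,"yaw":0},
    {"dx":0.055,"dy":-0.062,"dz":0.08,"yaw":0},
    {"dx":0,"dy":0,"dz":0.14,"yaw":0},
    {"dx":0,"dy":0,"dz":0.14,"yaw":0},
    {"dx":0,"dy":0,"dz":0.14,"yaw":0},
    {"dx":0,"dy":0,"dz":0.12,"yaw":0}
  ]
}}

```text
t: 2.77
position: [0.5955, 0.281, 0.3068]
eef_rot: [[0.97, 0.244, -0.002], [0.244, -0.97, -0.001], [-0.002, 0.001, -1.0]]
force: [0.0, -0.7, -0.7]
grip_width: 0.0917
grasp_force: 0.0
```

Run:
```python
from h import *
d=save('wrist','w1.png');P=pts(d).reshape(-1,3);m=(P[:,2]>.098)&(P[:,2]<.115)&(abs(P[:,0]-.595)<.08)&(abs(P[:,1]-.285)<.05)&(d['img'].reshape(-1,3).max(1)<80)
print(m.sum(),cv2.minAreaRect((P[m,:2]*1000).astype(np.float32)))
```

```text
2158 ((605.737548828125, 286.71466064453125), (52.862552642822266, 9.417547225952148), 14.1222505569458)
```

View pics/w1.png

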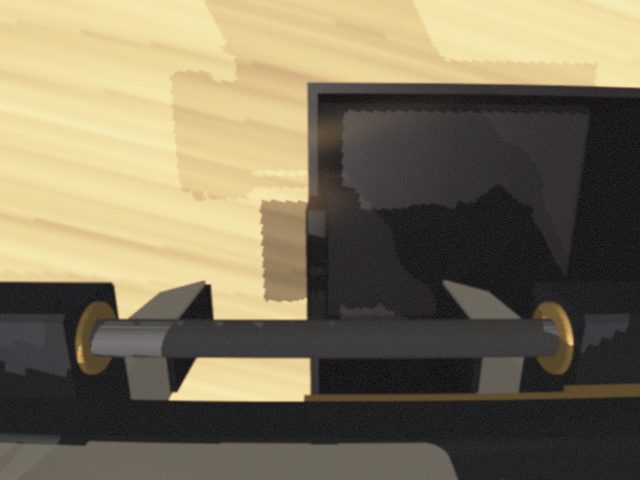

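The wrist view has the tongue at about (317, 200–300), between the fingers and square to them, where it was expected. I'll descend and grip.

Request:
{"op": "jog_arm", "data": {
  "motion": [
    {"dx":0,"dy":-0.012,"dz":0.1,"yaw":0},
    {"dx":0,"dy":0,"dz":0.08,"yaw":0},
    {"dx":0,"dy":0,"dz":0.025,"yaw":0},
    {"dx":0,"dy":0,"dz":0,"yaw":0},
    {"dx":0,"dy":0,"dz":0,"yaw":0}
  ]
}}

```text
t: 3.23
position: [0.5956, 0.2844, 0.2595]
eef_rot: [[0.97, 0.244, 0.0], [0.244, -0.97, 0.0], [0.001, -0.0, -1.0]]
force: [0.0, -0.4, 0.8]
grip_width: 0.0917
grasp_force: 0.0
```

Request:
{"op": "jog_arm", "data": {
  "motion": [
    {"dx":0,"dy":0,"dz":0,"yaw":0},
    {"dx":0,"dy":0,"dz":0,"yaw":0},
    {"dx":0,"dy":0,"dz":0,"yaw":0},
    {"dx":0,"dy":0,"dz":0,"yaw":0},
    {"dx":0,"dy":0,"dz":0,"yaw":0},
    {"dx":0,"dy":0,"dz":0,"yaw":0},
    {"dx":0,"dy":0,"dz":0,"yaw":0},
    {"dx":0,"dy":0,"dz":0,"yaw":0}
  ],
  "claw": -1,
  "force": 30
}}

```text
t: 3.9
position: [0.5952, 0.2843, 0.2585]
eef_rot: [[0.97, 0.244, -0.0], [0.244, -0.97, -0.0], [-0.0, 0.0, -1.0]]
force: [-0.5, -0.0, 0.0]
grip_width: 0.0429
grasp_force: 0.0
```

Request:
{"op": "jog_arm", "data": {
  "motion": [
    {"dx":0,"dy":0,"dz":0,"yaw":0},
    {"dx":0,"dy":0,"dz":0,"yaw":0},
    {"dx":0,"dy":0,"dz":0,"yaw":0},
    {"dx":0,"dy":0,"dz":0,"yaw":0},
    {"dx":0,"dy":0,"dz":0,"yaw":0},
    {"dx":0,"dy":0,"dz":0,"yaw":0},
    {"dx":0,"dy":0,"dz":0,"yaw":0},
    {"dx":0,"dy":0,"dz":0,"yaw":0}
  ]
}}

```text
t: 4.57
position: [0.5953, 0.2843, 0.2584]
eef_rot: [[0.97, 0.244, -0.0], [0.244, -0.97, -0.0], [-0.0, 0.0, -1.0]]
force: [-0.2, -0.6, -0.5]
grip_width: 0.0099
grasp_force: 30.0
```

Request:
{"op": "jog_arm", "data": {
  "motion": [
    {"dx":0,"dy":0,"dz":0,"yaw":0.007},
    {"dx":0,"dy":0.02,"dz":0,"yaw":0.01},
    {"dx":-0.02,"dy":0.04,"dz":0,"yaw":0.01},
    {"dx":-0.06,"dy":0.07,"dz":0,"yaw":0},
    {"dx":-0.06,"dy":0.07,"dz":0,"yaw":0},
    {"dx":-0.06,"dy":0.07,"dz":0,"yaw":0},
    {"dx":-0.06,"dy":0.07,"dz":0,"yaw":0},
    {"dx":-0.06,"dy":0.07,"dz":0,"yaw":0}
  ]
}}

```text
t: 5.23
position: [0.5326, 0.1686, 0.2584]
eef_rot: [[0.987, 0.159, -0.0], [0.159, -0.987, -0.0], [-0.0, 0.0, -1.0]]
force: [0.9, -0.4, -1.0]
grip_width: 0.0095
grasp_force: 30.0
```

Request:
{"op": "jog_arm", "data": {
  "motion": [
    {"dx":-0.06,"dy":0.07,"dz":0,"yaw":0},
    {"dx":-0.06,"dy":0.07,"dz":0,"yaw":0},
    {"dx":-0.05,"dy":0.07,"dz":0,"yaw":0},
    {"dx":-0.01,"dy":0.06,"dz":0,"yaw":0},
    {"dx":0,"dy":0.04,"dz":0,"yaw":0},
    {"dx":0,"dy":0.02,"dz":0,"yaw":0},
    {"dx":0,"dy":0,"dz":0,"yaw":0}
  ]
}}

```text
t: 5.82
position: [0.5027, 0.0798, 0.2584]
eef_rot: [[0.987, 0.158, -0.0], [0.158, -0.987, -0.001], [-0.0, 0.001, -1.0]]
force: [-0.2, 0.2, -2.8]
grip_width: 0.0098
grasp_force: 30.0
```

```bash
cat > m3.py <<'E'
from h import *
import sys
k=sys.argv[1]
for n in('scene','side'):
    d=save(n,n+k+'.png');P=pts(d).reshape(-1,3);I=d['img'].reshape(-1,3).astype(int)
    R=np.array([[.9869,-.1616],[.1616,.9869]]);o=np.array([.543,-.168])-R@[0,-.005]
    S=(P[:,:2]-o)@R
    m=(I.max(1)<60)&(P[:,2]>.066)&(P[:,2]<.081)&(abs(S[:,0])<.13)&(S[:,1]>.03)&(S[:,1]<.28)
    r=cv2.minAreaRect((S[m]*1000).astype(np.float32));print(n,m.sum(),np.round(r[0]),np.round(r[1]),r[2])
E
python3 m3.py 1
```

```text
scene 66 [  1. 156.] [176. 188.] 0.03463041037321091
side 63 [ -5. 159.] [163. 193.] 1.292371392250061
```

View pics/scene1.png

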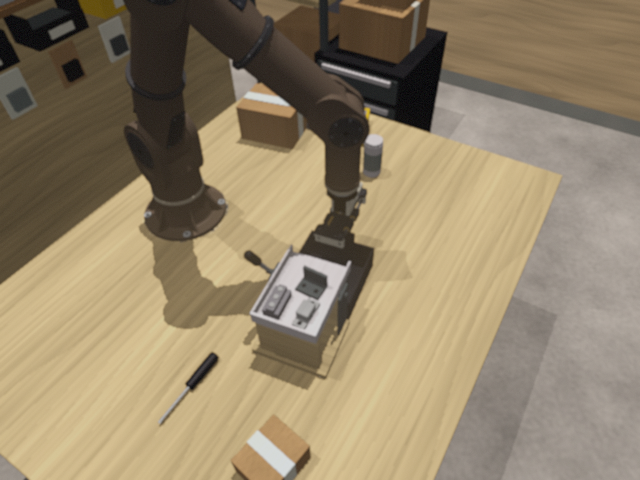

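The scene view shows the gripper holding the tongue at (335,235) and the bin under the lip, about 11 mm short of flush. I'll creep in.

Request:
{"op": "jog_arm", "data": {
  "motion": [
    {"dx":0.002,"dy":0.012,"dz":0,"yaw":0},
    {"dx":0,"dy":0.012,"dz":0,"yaw":0},
    {"dx":0,"dy":0.01,"dz":0,"yaw":0},
    {"dx":0,"dy":0,"dz":0,"yaw":0}
  ]
}}

```text
t: 6.25
position: [0.5044, 0.073, 0.2584]
eef_rot: [[0.987, 0.161, 0.0], [0.161, -0.987, -0.0], [0.0, 0.0, -1.0]]
force: [0.7, 0.1, -1.4]
grip_width: 0.0099
grasp_force: 30.0
```

Request:
{"op": "jog_arm", "data": {
  "motion": [
    {"dx":0,"dy":0.008,"dz":0,"yaw":0},
    {"dx":0,"dy":0.008,"dz":0,"yaw":0},
    {"dx":0,"dy":0,"dz":0,"yaw":0},
    {"dx":0,"dy":0,"dz":0,"yaw":0}
  ]
}}

```text
t: 6.58
position: [0.5049, 0.0707, 0.2587]
eef_rot: [[0.987, 0.162, 0.001], [0.162, -0.987, 0.002], [0.001, -0.002, -1.0]]
force: [-0.8, 7.0, -1.8]
grip_width: 0.0099
grasp_force: 30.0
```

Contact reads 7 N, so the bin is flush. I'll release and rise.

Request:
{"op": "jog_arm", "data": {
  "motion": [
    {"dx":0,"dy":-0.008,"dz":0,"yaw":0},
    {"dx":0,"dy":0,"dz":0,"yaw":0},
    {"dx":0,"dy":0,"dz":0,"yaw":0},
    {"dx":0,"dy":0,"dz":0,"yaw":0},
    {"dx":0,"dy":0,"dz":-0.02,"yaw":0},
    {"dx":0,"dy":0,"dz":-0.1,"yaw":0},
    {"dx":0,"dy":0,"dz":-0.15,"yaw":0},
    {"dx":0,"dy":0,"dz":-0.15,"yaw":0}
  ],
  "claw": -0.3
}}

```text
t: 7.25
position: [0.504, 0.071, 0.3644]
eef_rot: [[0.987, 0.162, -0.003], [0.162, -0.987, 0.0], [-0.003, -0.0, -1.0]]
force: [1.3, -0.2, 0.3]
grip_width: 0.032
grasp_force: 0.0
```

Request:
{"op": "jog_arm", "data": {
  "motion": [
    {"dx":0,"dy":0,"dz":-0.16,"yaw":0},
    {"dx":0,"dy":0,"dz":-0.16,"yaw":0},
    {"dx":0,"dy":0,"dz":-0.16,"yaw":0},
    {"dx":0,"dy":0,"dz":-0.14,"yaw":0}
  ],
  "claw": -1
}}

```text
t: 7.58
position: [0.5039, 0.0713, 0.5218]
eef_rot: [[0.987, 0.161, 0.002], [0.161, -0.987, 0.0], [0.002, 0.0, -1.0]]
force: [1.3, -0.2, -0.7]
grip_width: 0.0098
grasp_force: 0.0
```

```bash
python3 m3.py 2
```

```text
scene 169 [  3. 136.] [175. 211.] 0.49945223331451416
side 223 [  2. 148.] [192. 172.] 89.79808807373047
```

View pics/side2.png

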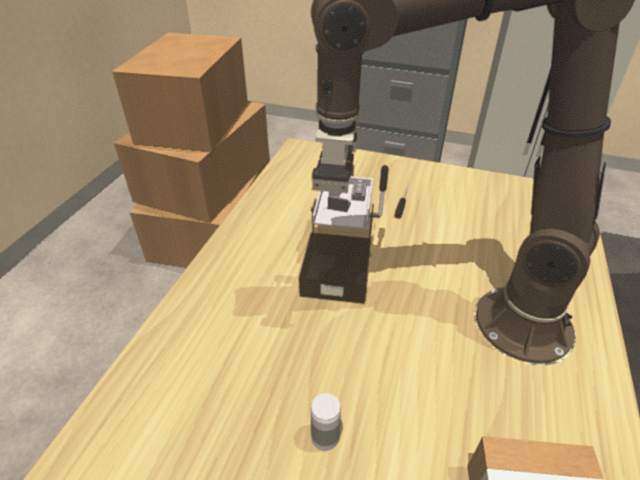

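The side view shows the bin flush against the stand at (335,267), centred under the lip, with the tongue free. Measured, it is at about (2,148) mm in the stand frame. Next I'll move behind the lever.

Request:
{"op": "jog_arm", "data": {
  "motion": [
    {"dx":-0.055,"dy":0.15,"dz":0,"yaw":0},
    {"dx":-0.055,"dy":0.15,"dz":0,"yaw":0},
    {"dx":-0.055,"dy":0.15,"dz":0,"yaw":0},
    {"dx":-0.055,"dy":0.15,"dz":0,"yaw":0},
    {"dx":-0.055,"dy":0.15,"dz":0,"yaw":0},
    {"dx":-0.055,"dy":0.15,"dz":0,"yaw":0},
    {"dx":-0.055,"dy":0.15,"dz":0,"yaw":0},
    {"dx":-0.055,"dy":0.15,"dz":0,"yaw":0}
  ]
}}

```text
t: 8.35
position: [0.4431, -0.2443, 0.5185]
eef_rot: [[0.987, 0.161, -0.0], [0.161, -0.987, -0.0], [-0.0, 0.0, -1.0]]
force: [0.0, 0.3, -0.5]
grip_width: 0.0004
grasp_force: 0.0
```

Request:
{"op": "jog_arm", "data": {
  "motion": [
    {"dx":0,"dy":0.07,"dz":0,"yaw":0},
    {"dx":0,"dy":0,"dz":0.02,"yaw":0},
    {"dx":0,"dy":0,"dz":0.04,"yaw":0}
  ]
}}

```text
t: 8.6
position: [0.4472, -0.2605, 0.5035]
eef_rot: [[0.987, 0.159, 0.001], [0.159, -0.987, -0.0], [0.001, 0.0, -1.0]]
force: [0.3, 0.6, 0.6]
grip_width: 0.0006
grasp_force: 0.0
```

Run:
```python
from h import *
p=readout.sense()['position'];R=np.array([[.9869,-.1616],[.1616,.9869]]);o=np.array([.5422,-.1631])
print('tcp stand',(p[:2]-o)@R,p[2])
for n in('wrist','side'):
    d=save(n,n+'3.png');P=pts(d).reshape(-1,3);S=(P[:,:2]-o)@R;z=P[:,2]
    m=(z>.2)&(z<.28)&(abs(S[:,0]+.107)<.03)&(S[:,1]>-.06)&(S[:,1]<.03)
    if m.any():print(n,m.sum(),np.percentile(S[m],[2,50,98],axis=0).round(3).tolist(),np.percentile(z[m],[2,98]))
```

```text
tcp stand [-0.10945871 -0.08074558] 0.5035410341336004
wrist 2173 [[-0.113, -0.037], [-0.101, -0.023], [-0.095, 0.004]] [0.22079286 0.27491928]
side 220 [[-0.116, -0.028], [-0.106, -0.006], [-0.095, 0.014]] [0.2018542  0.27375527]
```

View pics/wrist3.png

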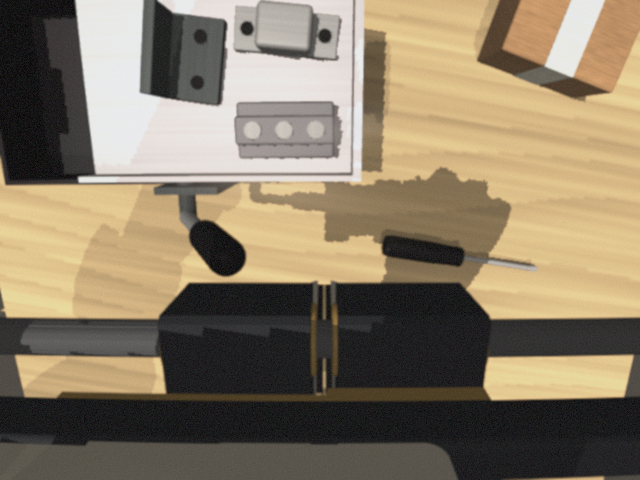

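The wrist view shows the lever grip at (218,250), ahead (+y) of the closed fingers, which are centred at column 325. That matches the expected geometry. I'll descend behind it and push.

Request:
{"op": "jog_arm", "data": {
  "motion": [
    {"dx":0.01,"dy":0,"dz":0.12,"yaw":0},
    {"dx":0,"dy":0,"dz":0.12,"yaw":0},
    {"dx":0,"dy":0,"dz":0.1,"yaw":0},
    {"dx":0,"dy":0,"dz":0,"yaw":0},
    {"dx":0,"dy":-0.02,"dz":0,"yaw":0},
    {"dx":0,"dy":-0.02,"dz":0,"yaw":0},
    {"dx":0,"dy":-0.02,"dz":0,"yaw":0},
    {"dx":0,"dy":-0.02,"dz":0,"yaw":0}
  ]
}}

```text
t: 9.37
position: [0.4468, -0.2387, 0.4201]
eef_rot: [[0.987, 0.162, 0.002], [0.162, -0.987, -0.001], [0.002, 0.002, -1.0]]
force: [-0.4, -0.1, 0.6]
grip_width: 0.0004
grasp_force: 0.0
```

Request:
{"op": "jog_arm", "data": {
  "motion": [
    {"dx":0,"dy":-0.02,"dz":0,"yaw":0},
    {"dx":0,"dy":-0.02,"dz":0,"yaw":0},
    {"dx":0,"dy":0,"dz":0,"yaw":0}
  ]
}}

```text
t: 9.62
position: [0.4452, -0.2299, 0.4201]
eef_rot: [[0.987, 0.161, 0.003], [0.161, -0.987, -0.003], [0.003, 0.003, -1.0]]
force: [1.9, -3.9, 0.5]
grip_width: 0.0006
grasp_force: 2.3
```

```bash
cat > st.py <<'E'
from h import *
s=readout.sense();p=s['position'];R=np.array([[.9869,-.1616],[.1616,.9869]]);o=np.array([.5422,-.1631])
print(s['t'],'tcp stand',((p[:2]-o)@R).round(4),p[2],s['force'])
E
python3 st.py
```

```text
9.6167 tcp stand [-0.1066 -0.0503] 0.4200554555481405 [ 1.85827826 -3.94682181  0.47994358]
```

The fingers touch the lever at 4 N. Pushing steadily.

Request:
{"op": "jog_arm", "data": {
  "motion": [
    {"dx":0,"dy":-0.02,"dz":0,"yaw":0},
    {"dx":0,"dy":-0.02,"dz":0,"yaw":0},
    {"dx":0,"dy":-0.02,"dz":0,"yaw":0},
    {"dx":0,"dy":-0.02,"dz":0,"yaw":0},
    {"dx":0,"dy":-0.02,"dz":0,"yaw":0},
    {"dx":0,"dy":-0.02,"dz":0,"yaw":0},
    {"dx":0,"dy":-0.02,"dz":0,"yaw":0},
    {"dx":0,"dy":-0.02,"dz":0,"yaw":0}
  ]
}}

```text
t: 10.28
position: [0.4384, -0.1903, 0.4191]
eef_rot: [[0.987, 0.161, 0.001], [0.161, -0.987, -0.001], [0.001, 0.001, -1.0]]
force: [0.3, -4.0, 4.4]
grip_width: 0.0003
grasp_force: 2.1
```

Request:
{"op": "jog_arm", "data": {
  "motion": [
    {"dx":0,"dy":-0.02,"dz":0,"yaw":0},
    {"dx":0,"dy":-0.02,"dz":0,"yaw":0},
    {"dx":0,"dy":-0.02,"dz":0,"yaw":0},
    {"dx":0,"dy":-0.02,"dz":0,"yaw":0},
    {"dx":0,"dy":-0.02,"dz":0,"yaw":0},
    {"dx":0,"dy":-0.02,"dz":0,"yaw":0},
    {"dx":0,"dy":-0.02,"dz":0,"yaw":0},
    {"dx":0,"dy":-0.02,"dz":0,"yaw":0}
  ]
}}

```text
t: 10.95
position: [0.4316, -0.1503, 0.4181]
eef_rot: [[0.987, 0.161, -0.001], [0.161, -0.987, 0.0], [-0.001, -0.0, -1.0]]
force: [0.9, -2.4, -0.8]
grip_width: 0.0004
grasp_force: 1.2
```

```bash
python3 st.py; python3 -c "
from h import *
save('scene','scene4.png');save('side','side4.png')
a=cv2.imread('pics/scene4.png')[180:380,200:440];b=cv2.imread('pics/side4.png')[120:320,260:460]
cv2.imwrite('pics/c4.png',cv2.resize(np.hstack([a,b]),(792,360)))"
```

```text
10.95 tcp stand [-0.107   0.0305] 0.41810101053044707 [ 0.87590506 -2.41381975 -0.80729238]
```

View pics/c4.png

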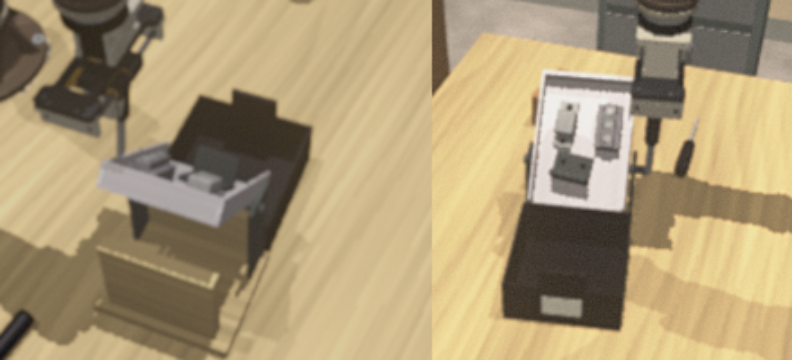

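The crops show the tray tipped about 0.6 rad with the fittings still on it (side crop: 565,125; 608,125; 572,172). I'll keep going towards the stop.

Request:
{"op": "jog_arm", "data": {
  "motion": [
    {"dx":0,"dy":-0.02,"dz":0,"yaw":0},
    {"dx":0,"dy":-0.015,"dz":0,"yaw":0},
    {"dx":0,"dy":-0.015,"dz":0,"yaw":0},
    {"dx":0,"dy":-0.012,"dz":0,"yaw":0},
    {"dx":0,"dy":-0.012,"dz":0,"yaw":0}
  ]
}}

```text
t: 11.47
position: [0.4288, -0.1322, 0.4185]
eef_rot: [[0.987, 0.161, -0.0], [0.161, -0.987, -0.0], [-0.0, 0.0, -1.0]]
force: [0.5, -1.7, -1.3]
grip_width: 0.0006
grasp_force: 0.6
```

```bash
cat > f.py <<'E'
from h import *
import sys
d=save('side','side'+sys.argv[1]+'.png');P=pts(d).reshape(-1,3);I=d['img'].reshape(-1,3).astype(int)
R=np.array([[.9869,-.1616],[.1616,.9869]]);o=np.array([.5422,-.1631]);S=(P[:,:2]-o)@R;z=P[:,2]
m=(abs(S[:,0])<.06)&(S[:,1]<.06)&(S[:,1]>-.1)&(z>.16)&(z<.4)&(I.min(1)>120)
c=np.polyfit(S[m,1],z[m],1);print('tray slope rad',-np.arctan(c[0]),m.sum())
E
python3 st.py; python3 f.py 5
```

```text
11.4667 tcp stand [-0.1069  0.0488] 0.4184552819560867 [ 0.49804982 -1.73166969 -1.26799129]
tray slope rad 0.9294739408647082 1680
```

Request:
{"op": "jog_arm", "data": {
  "motion": [
    {"dx":0,"dy":-0.01,"dz":0,"yaw":0},
    {"dx":0,"dy":-0.01,"dz":0,"yaw":0},
    {"dx":0,"dy":0,"dz":0,"yaw":0},
    {"dx":0,"dy":0,"dz":0,"yaw":0},
    {"dx":0,"dy":0,"dz":0,"yaw":0},
    {"dx":0,"dy":0,"dz":0,"yaw":0}
  ]
}}

```text
t: 12.02
position: [0.4281, -0.1277, 0.4185]
eef_rot: [[0.987, 0.161, 0.0], [0.161, -0.987, 0.0], [0.0, 0.0, -1.0]]
force: [0.4, -0.6, 1.4]
grip_width: 0.0004
grasp_force: 0.4
```

```bash
python3 st.py; python3 f.py 6; python3 -c "
from h import *
save('scene','scene6.png')
a=cv2.imread('pics/scene6.png')[180:380,200:440];b=cv2.imread('pics/side6.png')[120:320,260:460]
cv2.imwrite('pics/c6.png',cv2.resize(np.hstack([a,b]),(792,360)))"
```

```text
12.0167 tcp stand [-0.1069  0.0533] 0.4185222126984814 [ 0.37502709 -0.60416925  1.43160185]
tray slope rad 0.9660976961504943 1672
```

View pics/c6.png

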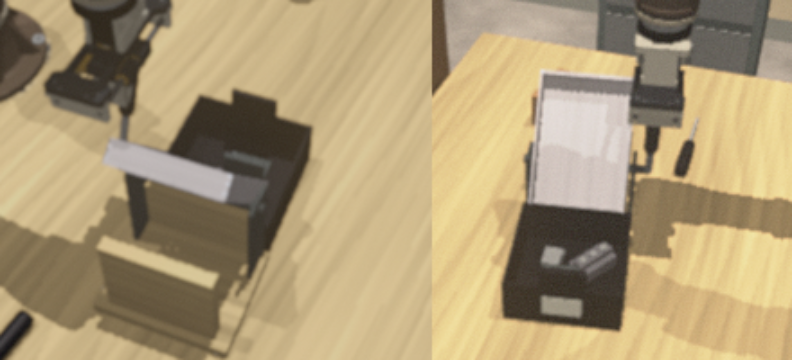

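The tray is empty. The block and saddle lie in the bin (side crop: 595,260 and 552,256) and the dark angle is at (245,160) in the scene crop. Lowering gently.

Request:
{"op": "jog_arm", "data": {
  "motion": [
    {"dx":0,"dy":0.01,"dz":0,"yaw":0},
    {"dx":0,"dy":0.015,"dz":0,"yaw":0},
    {"dx":0,"dy":0.02,"dz":0,"yaw":0},
    {"dx":0,"dy":0.02,"dz":0,"yaw":0},
    {"dx":0,"dy":0.02,"dz":0,"yaw":0},
    {"dx":0,"dy":0.02,"dz":0,"yaw":0},
    {"dx":0,"dy":0.02,"dz":0,"yaw":0},
    {"dx":0,"dy":0.02,"dz":0,"yaw":0}
  ]
}}

```text
t: 12.78
position: [0.4341, -0.1642, 0.4185]
eef_rot: [[0.987, 0.161, 0.0], [0.161, -0.987, -0.0], [0.0, 0.0, -1.0]]
force: [0.2, -0.1, 1.9]
grip_width: 0.0007
grasp_force: 0.7
```

Request:
{"op": "jog_arm", "data": {
  "motion": [
    {"dx":0,"dy":0.02,"dz":0,"yaw":0},
    {"dx":0,"dy":0.02,"dz":0,"yaw":0},
    {"dx":0,"dy":0.02,"dz":0,"yaw":0},
    {"dx":0,"dy":0.02,"dz":0,"yaw":0},
    {"dx":0,"dy":0.02,"dz":0,"yaw":0},
    {"dx":0,"dy":0.02,"dz":0,"yaw":0},
    {"dx":0,"dy":0.02,"dz":0,"yaw":0},
    {"dx":0,"dy":0.02,"dz":0,"yaw":0}
  ]
}}

```text
t: 13.45
position: [0.4405, -0.2034, 0.4185]
eef_rot: [[0.987, 0.161, -0.0], [0.161, -0.987, -0.0], [-0.0, 0.0, -1.0]]
force: [-0.6, -1.2, -0.4]
grip_width: 0.0001
grasp_force: 0.6
```

Request:
{"op": "jog_arm", "data": {
  "motion": [
    {"dx":0,"dy":0.02,"dz":0,"yaw":0},
    {"dx":0,"dy":0.02,"dz":0,"yaw":0},
    {"dx":0,"dy":0.015,"dz":0,"yaw":0},
    {"dx":0,"dy":0.015,"dz":0,"yaw":0},
    {"dx":0,"dy":0.012,"dz":0,"yaw":0},
    {"dx":0,"dy":0.012,"dz":0,"yaw":0},
    {"dx":0,"dy":0.012,"dz":0,"yaw":0},
    {"dx":0,"dy":0.012,"dz":0,"yaw":0}
  ]
}}

```text
t: 14.12
position: [0.4452, -0.2322, 0.4185]
eef_rot: [[0.987, 0.161, 0.0], [0.161, -0.987, -0.0], [0.0, 0.0, -1.0]]
force: [-0.1, -1.2, -0.9]
grip_width: 0.0003
grasp_force: 0.7
```

```bash
python3 st.py; python3 f.py 7
```

```text
14.1167 tcp stand [-0.1069 -0.0526] 0.41849964932502803 [-0.11461167 -1.21071584 -0.88726885]
tray slope rad 0.9451569947028244 29
```

Still in light contact. I'll back off slowly until clear, then rise and check.

Request:
{"op": "jog_arm", "data": {
  "motion": [
    {"dx":0,"dy":0.01,"dz":0,"yaw":0},
    {"dx":0,"dy":0.01,"dz":0,"yaw":0},
    {"dx":0,"dy":0.01,"dz":0,"yaw":0},
    {"dx":0,"dy":0.01,"dz":0,"yaw":0},
    {"dx":0,"dy":0.02,"dz":0,"yaw":0},
    {"dx":0,"dy":0.03,"dz":0,"yaw":0},
    {"dx":0,"dy":0.05,"dz":0,"yaw":0}
  ]
}}

```text
t: 14.75
position: [0.451, -0.2665, 0.4186]
eef_rot: [[0.987, 0.163, 0.0], [0.163, -0.987, 0.0], [0.0, -0.0, -1.0]]
force: [1.1, 0.0, -0.0]
grip_width: 0.0005
grasp_force: 0.0
```

Request:
{"op": "jog_arm", "data": {
  "motion": [
    {"dx":0,"dy":0.05,"dz":-0.05,"yaw":0},
    {"dx":0,"dy":0.05,"dz":-0.1,"yaw":0},
    {"dx":0,"dy":0.05,"dz":-0.12,"yaw":0},
    {"dx":0,"dy":0.05,"dz":-0.12,"yaw":0},
    {"dx":0,"dy":0.0,"dz":0,"yaw":0},
    {"dx":0,"dy":0,"dz":0,"yaw":0}
  ]
}}

```text
t: 15.25
position: [0.459, -0.3177, 0.5173]
eef_rot: [[0.987, 0.159, 0.003], [0.159, -0.987, -0.002], [0.002, 0.002, -1.0]]
force: [-1.0, 0.4, -0.6]
grip_width: 0.0002
grasp_force: 0.0
```

```bash
python3 st.py; python3 m3.py 8
python3 - <<'E'
from h import *
R=np.array([[.9869,-.1616],[.1616,.9869]]);o=np.array([.5422,-.1631])
for n in('scene','side'):
    d=dict(np.load(f'pics/{n}8.npz'));P=pts(d).reshape(-1,3);S=(P[:,:2]-o)@R;z=P[:,2];I=d['img'].reshape(-1,3).astype(int)
    m=(abs(S[:,0])<.05)&(S[:,1]<.08)&(S[:,1]>-.07)&(z>.13)&(z<.2)&(I.min(1)>120)
    print(n,'tray slope',np.polyfit(S[m,1],z[m],1))
    m=(abs(S[:,0])<.08)&(S[:,1]>.11)&(S[:,1]<.22)&(z>.0)
    print('inside bin z pct',np.percentile(z[m],[50,90,99,100]).round(3))
a=cv2.imread('pics/scene8.png')[180:380,200:440];b=cv2.imread('pics/side8.png')[120:320,260:460]
cv2.imwrite('pics/c8.png',cv2.resize(np.hstack([a,b]),(792,360)))
E
```

```text
15.25 tcp stand [-0.1071 -0.1392] 0.5173243224764893 [-0.96279785  0.44757892 -0.58086778]
scene 5 [ 25. 237.] [66.  3.] 7.342855453491211
side 151 [ -1. 148.] [166. 193.] 0.3834613859653473
scene tray slope [0.00172295 0.15312084]
inside bin z pct [0.006 0.009 0.031 0.035]
side tray slope [-0.00121671  0.15143901]
inside bin z pct [0.013 0.037 0.05  0.053]
```

View pics/c8.png

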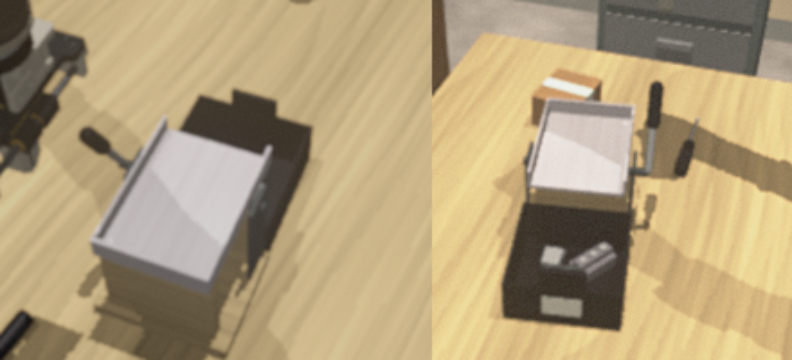

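The tray is level and empty. The fittings are in the bin (side crop: 552,256 and 595,260, with the dark angle around 575,270), all below 53 mm. The bin is flush and the robot is clear, so I'll hand in.

```bash
python3 -c "
from rig import bot;print(bot.sign_off())"
```

```text
the job is handed in; nothing more can be done
None
```

I handed the job in at about 15 s of the 61 s allowed. The bin stands flush and centred at the dock, all three fittings are in it, the tray is level again and the arm is clear, but the hand-in returned no verdict.

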